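# Open the tip box by its hidden catch and weigh the coin tray

## Robot

A 6-joint arm with a two-finger parallel gripper is mounted at the origin on a cart in front of the work surface, level with it; the furniture and walls round the work are solid. World frame = base frame: x ahead of the robot, y to its left, z up, the work surface at z = 0. Lengths are in m, angles in rad, forces in N, time in s.
With the tool pointing down it reaches from about 0.375 to 0.9 m from the base axis. Payload 3.1 kg.
Tool frame: the origin (TCP) lies midway between the tips of the shut fingers; the grasp point (between the pads) lies robot.grip_depth behind it (robot.grip_depth is the distance from the TCP to the grasp point, in m); z points along the fingers, y is the line along which they close (so a half turn about z gives the same grasp; the last joint's range is limited). The gripper opens to 87 mm and grips with 3 to 60 N. Pads are 19 mm wide; open, the fingers measure 117 mm over their backs; the gripper's body (75 mm by 190 mm) begins 51 mm behind the grasp point.
Start: joints at [-1.478, 0.527, 1.433, -0, 1.181, -0.178], TCP at [0.168, -0.602, 0.223] pointing down, gripper open.
Joint ranges: [-3.08, 3.08], [-0.75, 2.2], [0.22, 2.44], [-1.43, 4.57], [0, 2.65], [-2.85, 2.85]. Speed limits (rad/s): [2.79, 2.79, 3.14, 3.14, 3.14, 3.14].

## Interface

Orientations are given as a unit quaternion [x, y, z, w].
In Python, from rig import robot gives the robot as it stands.
- The arm moves only by the tool advance, called after "Request:" as name(argument=value, ...) on one line, values as JSON. Schema: {"type":"object","properties":{"rows":{"type":"object","properties":{"motion":{"type":"array","items":{"type":"array","items":{"type":"number"},"minItems":4,"maxItems":4},"minItems":1,"maxItems":20}},"additionalProperties":false,"required":["motion"]},"jaw":{"type":"number"},"grip_force":{"type":"number"},"only":{"type":"string"},"quiet":{"type":"boolean"},"lines":{"type":"string"}},"required":["rows"],"additionalProperties":false}. rows is an object whose key "motion" holds a list of rows, 1 to 20 of them, each of 4 numbers: dx, dy, dz in m, then a turn about the tool's z in rad; each row shifts and turns the commanded pose from where the row before left it, along the tool's axes as they then stand; what a row does not reach is not made up. A row lasts 1/12 s, in which the tool goes at most 0.0417 m and 0.125 rad, less where a joint would pass 70% of its speed; a pose out of reach is approached as far as the arm can. jaw is the finger opening in m, set as the call begins (left out keeps the last). The fingers move at their own pace and stop on an object; grip_force is the grip in N (left out, the last holds). Time passes only in rows, so rows that do not move let the fingers close. The tool returns the time, the measured TCP pose, the force, the opening and the grip force at its end. only (a regular expression) keeps the lines of the reply that match it, lines (a string "A,B") keeps lines A to B, and quiet returns only ok. Input that does not fit is refused with a message, and nothing moves.
- robot.get_obs(): the state, without advancing time (a new reading comes with each control period).
- robot.camera(name): name is "scene" or "top" or "wrist"; returns a dict with "img" (420x560x3 uint8, red, green, blue), "fx", "fy", "cx", "cy" (pixels), "k1" (the pictures are not rectified: a ray, as slopes to the right and down, at radius r is drawn at 1 + k1 r^2 times it, then the intrinsics apply), "xyz" and "attitude" of the camera in the world. Camera axes: x right, y down, z forward; pixel columns grow to the right and rows downward; lengths in m; the calibration is good to about 2 mm. A picture is of the moment at which its call begins. There is no depth.
- robot.hand_in(): hands the job in; it is judged then, once.
The state is a dict: "time": time; "q": joint angles; "joint_velocities": joint speeds; "joint_torque": joint torques, N m; "position": TCP position; "tool_rot": TCP orientation; "ft_force": force on the tool from outside, world axes, zero at the start; "moment": the same for the moment, N m; "grip_width": finger opening in m; "grip_force": force on a finger pad.
Only numpy, scipy, OpenCV 4.12 (cv2) and the standard library are available. Lean on these libraries where they do the work, as an engineer would, in place of code of your own. Each camera call takes 0.05 s, during which the arm holds its last target. There are 200 camera calls.

## Task

It is closing time: weigh today's tips. Feel along the rubber-lined finger groove on top of the wooden tip box until the fingertips sink into the hidden recess, press the catch there so that the coin tray springs out, then pull the tray by its front panel right out of the box and leave it standing on the counter for a moment. Take it again by its centre grip, carry it level so that no coin spills, and set it gently on the middle of the coffee scale's pan, turned crosswise so that the display stays in sight, without disturbing the cup, shot glass and tamper.

Things in the scene. Friction and masses are not known exactly. Their poses are not given: they have to be found in the camera images.
- tip_box: dark wooden tip box fixed to the counter, 190 mm deep (its x axis), 156 mm wide (y), 84 mm high, open below, so that its tray slides on the counter. Origin on the counter; the front is at x = -85 mm and faces the box's own -x, the back is at x = +105 mm. A steel coin-slot plate on its top at x = 30 to 60 mm. The finger groove (point groove) runs along the top's front edge
- groove (a point): middle of the groove's floor, 70 mm above the counter, axes as the box's. Groove: 34 mm wide (x), 144 mm long (y -72 to +72), 14 mm deep, floored with black rubber in four 36 mm sections centred at y = -54, -18, +18, +54 mm. Three are solid; in the fourth (changes each time; black in black, so found by feel) lies the catch's pad, filling that section, 6 mm below the floor
- box_front (a point): middle of the box's open front, 40 mm above the counter, axes as the box's. Pressing the catch's pad down 8 mm further (14 mm below the groove's floor, its stop) lets the tray go (with 5 to 10 N, from about 6 mm on); a damped spring then pushes the tray 50 mm out of this front along the box's -x, within about 1 s. The pad springs back
- tray: light wooden coin tray, coins fixed in it, 145 mm long (its x), 124 mm wide (y), about 0.45 kg; origin at the centre of its underside, axes as the box's while inside. Shut, it is wholly inside the box (origin at box x = -13 mm), its front panel flush with the box's front and nothing to grip. Side walls 30 mm high, 5 mm thick; back wall 41 mm high; floor 4 mm, coins up to 10 mm above the underside
- tray_panel (a point): point in the middle of the tray's front panel, 40 mm above the tray's underside. The panel is 10 mm thick (tray x = -72.5 to -62.5 mm), as wide as the tray, 46 mm high, with 42 mm of free floor behind it; it is pinched along the tray's x. When the tray has sprung out there are 40 mm between the panel's back and the box
- tray_grip (a point): point on the tray's centre grip, 40 mm above the tray's underside, nearly over its centre of mass: the grip is an upright wall 12 mm thick (y), at x = -20 to +50 mm in the tray, 48 mm high, with 51 mm free on either side; it is pinched along the tray's y. While the tray is in the box the roof covers it
- scale: flat black coffee scale fixed on the counter, 142 mm (its x) by 118 mm (y), its flat top 16 mm above the counter; origin on the counter under its centre. The display and buttons are the strip x = -71 to -40 mm, towards the scale's own -x; the rest of the top is the pan
- scale_pan (a point): centre of the scale's pan (16 mm from the scale's centre towards its +x), at the height of its flat top, 16 mm above the counter, axes as the scale's. Crosswise: the tray's long side (tray x) lies along the scale's y, either way round; the tray then reaches a little beyond the pan
- cup: small white espresso cup with a handle, 64 mm wide, 50 mm high, standing on the counter; origin under its centre; leave it alone
- shot_glass: clear shot glass, 50 mm wide, 47 mm high, standing on the counter; origin under its centre; leave it alone
- tamper: tamper with a black handle and steel foot, 58 mm wide, 102 mm high, standing on the counter; origin under its centre; leave it alone

How it is judged:
By the outcome, as a careful person would: the job done as asked, in the order asked, and still so for the second after the job is handed in, with the robot touching nothing.
It also fails if it takes over 72 s, if anything falls off the work surface, if the arm or the gripper's body presses on something with over 40 N, if the wrist force passes 120 N, or if a joint passes its speed limit or range.

## Working session

There is one attempt and no reset: what is moved stays moved. The work goes in short steps, Python scripts to look and compute and a tool call to move; the robot and the scene stay as the last step left them, time stands still between calls to the robot, and variables do not carry over. Pictures are saved under pics/ and viewed, at most 10 in all, crops included, and the job is handed in when it is done.

```bash
ls; mkdir -p pics; python3 - <<'E'
from rig import robot
import cv2,numpy as np
o=robot.get_obs();print(o['time'],o['position'],o['tool_rot'],o['grip_width'],robot.grip_depth)
for n in("scene","top"):
    c=robot.camera(n);cv2.imwrite(f'pics/{n}0.png',c['img'][:,:,::-1]);print(n,{k:v for k,v in c.items() if k!='img'})
E
```

```text
pics
rig.py
0.0 [ 0.16773635 -0.60133753  0.22159271] [ 9.90778770e-01  1.35485629e-01  2.09566131e-05 -1.03553347e-03] 0.08713969463320041 0.0187
scene {'fx': 503.89753972134946, 'fy': 503.89753972134946, 'cx': 278.03656392030433, 'cy': 208.24757268700864, 'k1': -0.09768844128908678, 'xyz': array([0.07167439, 0.54407125, 0.96734574]), 'attitude': array([-0.32744292,  0.87570591, -0.33156038,  0.12644372])}
top {'fx': 437.72244230869865, 'fy': 437.72244230869865, 'cx': 281.8852667150327, 'cy': 206.5764499339853, 'k1': -0.13733093245354666, 'xyz': array([ 0.454277  , -0.03754326,  0.9351031 ]), 'attitude': array([ 0.71527373, -0.69505162,  0.05885918, -0.04268886])}
```

View pics/top0.png

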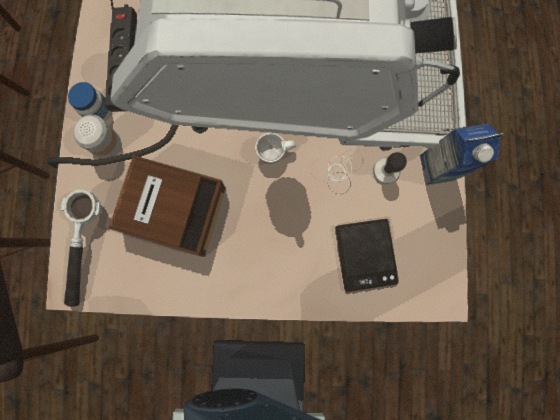

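View pics/scene0.png

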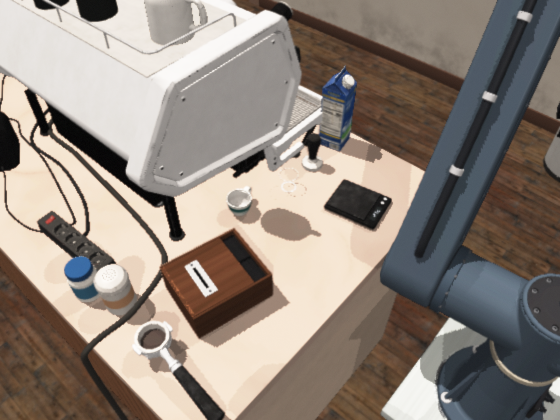

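The top view shows the box at about (170,205) with its groove at (203,215), so its front faces image right (about world -y). The scale is at (367,255) with its display at the bottom (392). The cup is at (270,148), the shot glass at (340,175) and the tamper at (388,168). Next I measure with masks.

```bash
cat > h.py <<'E'
import cv2,numpy as np
from scipy.spatial.transform import Rotation as R
from rig import robot
def cast(c,px,z):
    K=np.array([[c['fx'],0,c['cx']],[0,c['fy'],c['cy']],[0,0,1]]);d=np.array([c['k1'],0,0,0])
    u=cv2.undistortPoints(np.array(px,float).reshape(-1,1,2),K,d).reshape(-1,2)
    r=R.from_quat(c['attitude']).apply(np.c_[u,np.ones(len(u))])
    return c['xyz']+r*((z-c['xyz'][2])/r[:,2])[:,None]
def proj(c,P):
    K=np.array([[c['fx'],0,c['cx']],[0,c['fy'],c['cy']],[0,0,1]]);d=np.array([c['k1'],0,0,0])
    Ri=R.from_quat(c['attitude']).inv();p=Ri.apply(np.atleast_2d(P)-c['xyz'])
    return cv2.projectPoints(p,np.zeros(3),np.zeros(3),K,d)[0].reshape(-1,2)
def blobs(m,roi,n=2):
    k=np.zeros(m.shape,np.uint8);x0,y0,x1,y1=roi;k[y0:y1,x0:x1]=m[y0:y1,x0:x1]
    cs=cv2.findContours(k*255,cv2.RETR_EXTERNAL,cv2.CHAIN_APPROX_NONE)[0]
    return sorted(cs,key=cv2.contourArea)[::-1][:n]
def rect(c,cnt,z):  # metric min-area rect of contour on plane z
    P=cast(c,cnt.reshape(-1,2),z)[:,:2];r=cv2.minAreaRect((P*1000).astype(np.float32))
    return r
E
python3 - <<'E'
from h import *
rois={'top':dict(scale=(325,205,410,305),groove=(180,165,232,262),plate=(128,165,168,230)),
 'scene':dict(scale=(315,170,400,235),groove=(215,225,275,290),plate=(178,250,225,300))}
for n in rois:
    c=robot.camera(n);im=c['img'].astype(int);g=im.max(2)
    o=cv2.resize(c['img'][:,:,::-1],None,fx=1,fy=1).copy()
    for k,roi in rois[n].items():
        m=(g>150)&(im.max(2)-im.min(2)<50) if k=='plate' else (g<60)
        z=dict(scale=.016,groove=.084,plate=.085)[k]
        for b in blobs(m,roi,1):
            r=rect(c,b,z);print(n,k,np.round(r[0],1),np.round(r[1],1),round(r[2],1));cv2.drawContours(o,[b],-1,(0,255,0),1)
    a=o[140:310,100:420] if n=='top' else o[160:340,150:410]
    cv2.imwrite(f'pics/{n}1.png',cv2.resize(a,None,fx=2.4,fy=2.4,interpolation=cv2.INTER_CUBIC))
E
```

```text
top scale [ 490.5 -238.5] [139.2 115. ] 9.6
top groove [559.  109.1] [ 34.4 143.5] 75.7
top plate [584.9 210.8] [29.2 91.5] 75.6
scene scale [ 486.7 -235.1] [137.9 117.4] 9.7
scene groove [558.3 109.2] [ 31.7 141.8] 75.8
scene plate [584.9 209.6] [32.1 94.6] 75.9
```

View pics/top1.png

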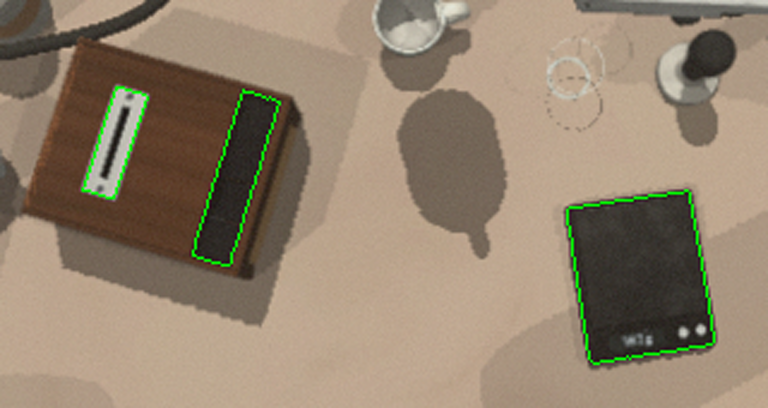

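The masks match the known sizes (groove 34x143, scale 139x116). Both views agree to about 3 mm. Box yaw is 75.7°, scale yaw 9.7°. Now I turn in place and check machine clearance and object positions.

```bash
cat >> h.py <<'E'
def rel(x,y,z=None):
    o=robot.get_obs();p=np.array(o['position']);q=R.from_quat(o['tool_rot'])
    t=np.array([x,y,p[2] if z is None else z]);m=q.as_matrix()
    print('t',round(o['time'],2),'pos',np.round(p,4),'yaw',round(np.degrees(np.arctan2(m[1,0],m[0,0])),1),'F',np.round(o['ft_force'],1),'M',np.round(o['moment'],2),'w',round(o['grip_width'],4),'d_tool',np.round(q.inv().apply(t-p),4))
B=np.array([.5739,.1667]);bx=np.array([.247,.969]);by=np.array([-.969,.247])
def box(x,y):return B+x*bx+y*by
E
```

Request:
advance(rows={"motion":[[0, 0, 0, -0.117], [0, 0, 0, -0.117], [0, 0, 0, -0.117], [0, 0, 0, -0.117], [0, 0, 0, -0.117], [0, 0, 0, -0.117], [0, 0, 0, -0.117], [0, 0, 0, -0.117], [0, 0, 0, -0.116]]}, jaw=0, grip_force=20)

```text
time: 0.95
position: [0.1678, -0.6018, 0.2223]
tool_rot: [0.787, 0.617, 0.0, -0.0]
ft_force: [0.5, 0.0, 0.6]
grip_width: 0.035
grip_force: 0.0
```

```bash
python3 - <<'E'
from h import *
T=robot.camera('top');S=robot.camera('scene')
def tri(a,b):
    A=[];
    l=[]
    for c,p in((T,a),(S,b)):
        P=cast(c,[p],0)[0];d=(P-c['xyz'])/np.linalg.norm(P-c['xyz']);l.append((c['xyz'],d))
    M=sum(np.eye(3)-np.outer(d,d) for o,d in l);v=sum((np.eye(3)-np.outer(d,d))@o for o,d in l);return np.linalg.solve(M,v)
print('mach',tri((114,108),(152,185)),tri((352,138),(275,145)))
print('cup',cast(T,[(270,149)],.05),'glass',cast(T,[(340,182)],0),'tamper',cast(T,[(386,175)],.0))
print(proj(T,[*box(-.0595,.054),.07]))
rel(*box(-.0595,.054),.12)
E
```

```text
mach [0.6877201  0.20996866 0.29748416] [ 0.7189053  -0.18717707  0.10928184]
cup [[ 0.7032988  -0.02804082  0.05      ]] glass [[ 0.64819228 -0.18297339  0.        ]] tamper [[ 0.66759468 -0.28578852  0.        ]]
[[190.96027675 240.31295118]]
t 1.05 pos [ 0.1678 -0.6019  0.2223] yaw 75.8 F [ 0.7 -0.2  0.3] M [-0.03 -0.03 -0.05] w 0.027 d_tool [0.7852 0.1516 0.1026]
```

Request:
advance(rows={"motion":[[0.02, 0.004, 0, 0], [0.03, 0.006, 0, 0], [0.04, 0.0077, 0, 0], [0.04, 0.0077, 0, 0], [0.04, 0.0077, 0, 0], [0.04, 0.0077, 0, 0], [0.04, 0.0077, 0, 0], [0.04, 0.0077, 0, 0], [0.04, 0.0077, 0, 0], [0.04, 0.0077, 0, 0], [0.04, 0.0077, 0, 0], [0.04, 0.0077, 0, 0], [0.04, 0.0077, 0, 0], [0.04, 0.0077, 0, 0], [0.04, 0.0077, 0, 0], [0.04, 0.0077, 0, 0], [0.04, 0.0077, 0, 0], [0.04, 0.0077, 0, 0], [0.04, 0.0077, 0, 0], [0.04, 0.0077, 0, 0]]}, jaw=0, grip_force=20)

```text
time: 2.72
position: [0.5006, 0.1105, 0.2227]
tool_rot: [0.79, 0.613, 0.0, 0.0]
ft_force: [0.7, -0.1, -0.2]
grip_width: 0.0004
grip_force: 0.0
```

Request:
advance(rows={"motion":[[0.015, 0.003, 0.03, 0], [0, 0, 0.03, 0], [0, 0, 0.03, 0], [0, 0, 0, 0], [0, 0, 0, 0]]})

```text
time: 3.13
position: [0.5055, 0.1221, 0.1315]
tool_rot: [0.789, 0.614, -0.002, -0.001]
ft_force: [1.0, 0.7, 0.5]
grip_width: 0.0007
grip_force: 0.0
```

```bash
python3 - <<'E'
from h import *
c=robot.camera('wrist');cv2.imwrite('pics/w.png',c['img'][:,:,::-1])
rel(*box(-.0595,.054),.1)
E
```

```text
t 3.18 pos [0.507  0.122  0.1329] yaw 75.7 F [-0.4  0.4  0.5] M [-0.02 -0.01  0.05] w 0.0004 d_tool [ 0.0003 -0.0002  0.0329]
```

View pics/w.png

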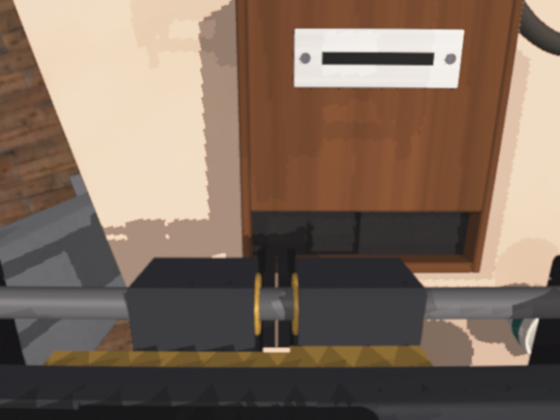

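The wrist view shows the shut fingertips at about (277,290), lined up with the groove's left end (groove spans 250–475 px). I lower and feel.

Request:
advance(rows={"motion":[[0, 0, 0.03, 0], [0, 0, 0.02, 0], [0, 0, 0.01, 0], [0, 0, 0.002, 0], [0, 0, 0.001, 0], [0, 0, 0.001, 0], [0, 0, 0.001, 0], [0, 0, 0, 0]]})

```text
time: 3.85
position: [0.5079, 0.1219, 0.0704]
tool_rot: [0.789, 0.615, 0.001, 0.001]
ft_force: [-2.0, -2.0, 9.4]
grip_width: 0.0003
grip_force: 4.8
```

Request:
advance(rows={"motion":[[0, 0, 0.001, 0], [0, 0, 0, 0]]})

```text
time: 4.02
position: [0.508, 0.1219, 0.0703]
tool_rot: [0.789, 0.615, 0.001, 0.001]
ft_force: [-4.6, -2.3, 16.6]
grip_width: 0.0008
grip_force: 8.5
```

Solid at y=+54. Next section.

Request:
advance(rows={"motion":[[0, 0, -0.006, 0], [0, 0.018, 0, 0], [0, 0.018, 0, 0], [0, 0, 0, 0], [0, 0, 0.003, 0], [0, 0, 0.0015, 0], [0, 0, 0.0015, 0], [0, 0, 0, 0]]})

```text
time: 4.68
position: [0.54, 0.1136, 0.0661]
tool_rot: [0.789, 0.615, -0.001, -0.001]
ft_force: [-0.7, 0.8, 0.3]
grip_width: 0.0004
grip_force: 0.0
```

```bash
python3 -c "
from h import *
rel(*box(-.0595,.018),.07)"
```

```text
t 4.68 pos [0.54   0.1136 0.0661] yaw 75.9 F [-0.7  0.8  0.3] M [-0.01 -0.04 -0.03] w 0.0004 d_tool [ 0.0004  0.0017 -0.0039]
```

Sunk with no force: the catch is at y=+18. Press.

Request:
advance(rows={"motion":[[0, 0.0015, 0.001, 0], [0, 0, 0.002, 0], [0, 0, 0.002, 0], [0, 0, 0.002, 0], [0, 0, 0.002, 0], [0, 0, 0.001, 0], [0, 0, 0.001, 0], [0, 0, 0, 0], [0, 0, 0, 0], [0, 0, 0, 0], [0, 0, 0, 0]]})

```text
time: 5.6
position: [0.5431, 0.1131, 0.0571]
tool_rot: [0.789, 0.615, 0.0, 0.0]
ft_force: [-3.7, -0.1, 11.8]
grip_width: 0.0005
grip_force: 6.1
```

```bash
python3 - <<'E'
from h import *
c=robot.camera('top');cv2.imwrite('pics/t2.png',c['img'][130:330,80:440,::-1])
rel(*box(-.0595,.018),.07)
E
```

```text
t 5.65 pos [0.5431 0.1131 0.0572] yaw 75.9 F [-3.   0.5 12.2] M [0.1  0.39 0.03] w 0.0003 d_tool [ 0.     -0.0013 -0.0128]
```

View pics/t2.png

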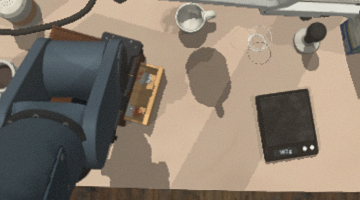

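The tray has sprung out (light panel at about (155,95) in the crop). I retract upward and move over the panel, turning.

Request:
advance(rows={"motion":[[0, 0, -0.02, 0], [0, 0, -0.03, 0], [0, 0, -0.03, 0], [-0.035, 0.008, -0.01, 0], [-0.036, 0.0087, 0, 0], [0, 0, 0, -0.1208], [0, 0, 0, -0.1208], [0, 0, 0, -0.1208], [0, 0, 0, -0.1208], [0, 0, 0, -0.1208], [0, 0, 0, -0.1208], [0, 0, 0, -0.1208], [0, 0, 0, -0.1208], [0, 0, 0, -0.1208], [0, 0, 0, -0.1208], [0, 0, 0, -0.1208], [0, 0, 0, -0.1208], [0, 0, 0, -0.1208], [0, 0, 0, 0]]}, jaw=0.035, grip_force=20)

```text
time: 7.23
position: [0.5417, 0.0401, 0.1453]
tool_rot: [0.122, 0.992, 0.0, -0.0]
ft_force: [-0.0, -0.1, -0.8]
grip_width: 0.0352
grip_force: 0.0
```

```bash
python3 - <<'E'
from h import *
rel(*box(-.130,0),.0215)
c=robot.camera('wrist');cv2.imwrite('pics/w2.png',c['img'][:,:,::-1])
print(proj(c,[[*box(-.135,-.062),.046],[*box(-.125,-.062),.046],[*box(-.135,.062),.046],[*box(-.125,.062),.046]]).round())
E
```

```text
t 7.23 pos [0.5417 0.0401 0.1453] yaw 165.9 F [-0.  -0.1 -0.8] M [ 0.07 -0.12 -0.03] w 0.0352 d_tool [0.     0.0007 0.1238]
[[272. 288.]
 [284. 288.]
 [272. 133.]
 [286. 133.]]
```

View pics/w2.png

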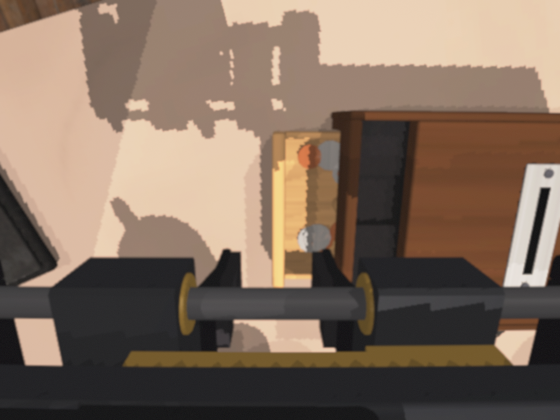

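The panel edge is at columns 272–286, where I predicted it, between the fingers (235–318). I lower and grip.

Request:
advance(rows={"motion":[[0, 0, 0.03, 0], [0, 0.0004, 0.03, 0], [0, 0, 0.03, 0], [0, 0, 0.02, 0], [0, 0, 0.008, 0], [0, 0, 0.0055, 0], [0, 0, 0, 0]]}, jaw=0.035, grip_force=20)

```text
time: 7.87
position: [0.5419, 0.0404, 0.0215]
tool_rot: [0.124, 0.992, 0.0, -0.001]
ft_force: [0.8, 0.1, 0.1]
grip_width: 0.0348
grip_force: 0.0
```

Request:
advance(rows={"motion":[[0, 0, 0, 0], [0, 0, 0, 0], [0, 0, 0, 0], [0, 0, 0, 0], [0, 0, 0, 0]]}, jaw=0, grip_force=25)

```text
time: 8.28
position: [0.5427, 0.0406, 0.0229]
tool_rot: [0.124, 0.992, 0.0, 0.001]
ft_force: [-1.0, 0.7, 3.2]
grip_width: 0.0101
grip_force: 25.5
```

```bash
python3 -c "
from h import *
rel(*box(-.130-.107,0),.0215)"
```

```text
t 8.28 pos [0.5427 0.0406 0.0229] yaw 165.8 F [-1.   0.7  3.2] M [ 0.19 -0.05  0.01] w 0.0101 d_tool [ 0.0011 -0.1071  0.0014]
```

Request:
advance(rows={"motion":[[0, -0.004, 0, 0], [0, -0.008, 0, 0], [0, -0.01, 0, 0], [0, -0.01, 0, 0], [0, -0.01, 0, 0], [0, -0.01, 0, 0], [0, -0.01, 0, 0], [0, -0.01, 0, 0], [0, -0.01, 0, 0], [0, -0.01, 0, 0], [0, -0.01, 0, 0], [0, -0.008, 0, 0], [0, -0.006, 0, 0], [0, -0.004, 0, 0], [0, 0, 0, 0], [0, 0, 0, 0]]})

```text
time: 9.62
position: [0.513, -0.0763, 0.0229]
tool_rot: [0.124, 0.992, -0.0, 0.001]
ft_force: [-1.0, 1.2, 4.9]
grip_width: 0.0101
grip_force: 25.0
```

Request:
advance(rows={"motion":[[0, 0, 0, 0], [0, 0, 0, 0], [0, 0, 0, 0]]}, jaw=0.036, grip_force=20)

```text
time: 9.87
position: [0.5125, -0.0761, 0.022]
tool_rot: [0.123, 0.992, -0.0, -0.0]
ft_force: [0.3, -0.1, -1.1]
grip_width: 0.0225
grip_force: 0.0
```

Request:
advance(rows={"motion":[[0, 0, -0.02, 0], [0, 0, -0.03, 0], [0, 0, -0.04, 0], [0, 0, -0.03, 0], [0, 0, 0, 0]]})

```text
time: 10.28
position: [0.5163, -0.0773, 0.1474]
tool_rot: [0.123, 0.992, -0.001, 0.006]
ft_force: [1.1, -0.7, 0.0]
grip_width: 0.0361
grip_force: 0.0
```

```bash
python3 - <<'E'
from h import *
rel(*(box(-.255,0)+(.0825)*bx),.0215)
c=robot.camera('wrist');cv2.imwrite('pics/w3.png',c['img'][:,:,::-1])
c=robot.camera('top');cv2.imwrite('pics/t3.png',cv2.resize(c['img'][130:330,80:440,::-1],None,fx=2,fy=2))
E
```

```text
t 10.28 pos [ 0.5163 -0.0773  0.1474] yaw 165.9 F [ 1.1 -0.7  0. ] M [ 0.08 -0.18  0.  ] w 0.0361 d_tool [0.0057 0.0783 0.1257]
```

View pics/w3.png

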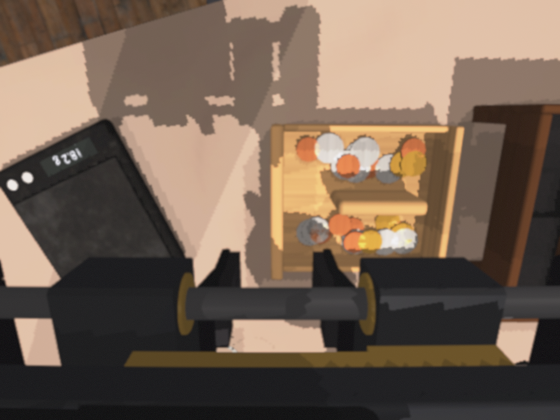

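View pics/t3.png

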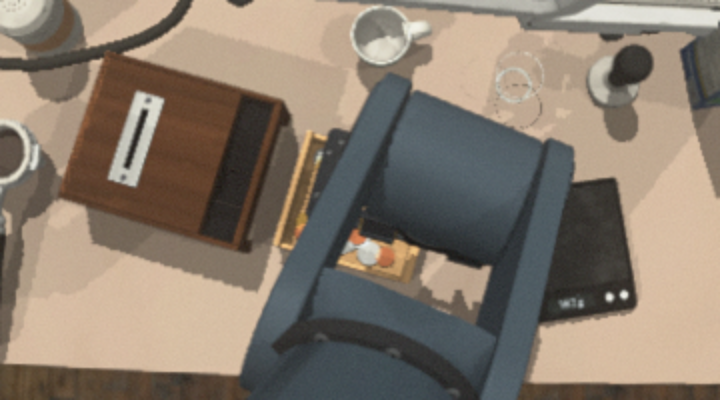

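The tray stands free of the box. In the wrist view the panel is at columns 271–284, the centre grip's top at about (342–427, 203–213), and the back wall at about 460. I cast these to the plane.

```bash
python3 - <<'E'
from h import *
c=robot.camera('wrist')
p=cast(c,[(271,127),(272,278)],.046)[:,:2];d=p[0]-p[1];print('panel',p,np.linalg.norm(d),np.degrees(np.arctan2(*d[::-1]))-90)
b=cast(c,[(462,128)],.041)[0,:2];print('back corner',b,np.linalg.norm(b-p[0]))
im=c['img'].astype(np.uint8)[180:240,310:460];
cv2.imwrite('pics/g.png',cv2.resize(im[:,:,::-1],None,fx=5,fy=5))
E
```

```text
panel [[ 0.44805612 -0.06482779]
 [ 0.56309769 -0.09344206]] 0.11854678207185916 76.03227355322886
back corner [0.48274068 0.07121633] 0.1403959455503609
```

View pics/g.png

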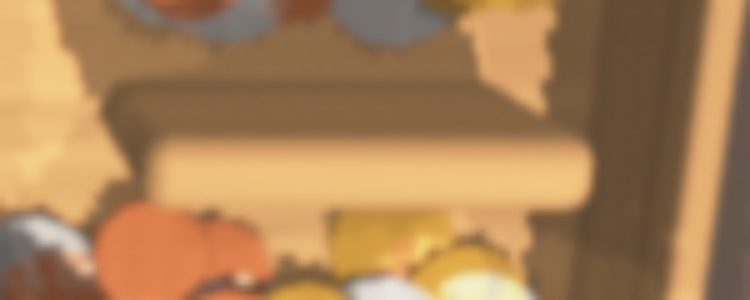

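The grip's top spans columns 340–428 and rows 208–221.5 in the full picture.

```bash
python3 - <<'E'
from h import *
c=robot.camera('wrist')
g=cast(c,[(339.5,214.5),(428,214.5),(384,208),(384,221.5)],.048)[:,:2]
print(g,np.linalg.norm(g[1]-g[0]),np.linalg.norm(g[3]-g[2]),np.degrees(np.arctan2(*(g[1]-g[0])[::-1])))
p0=cast(c,[(271,127)],.046)[0,:2];x=np.array([np.cos(np.radians(75.8)),np.sin(np.radians(75.8))])
print('ctr from grip',g[:2].mean(0)-.015*x,'from corner',p0+.0725*x-.062*np.array([-x[1],x[0]]))
print('box pred',box(-.013-.05-.1165-.002,0))
rel(*g[:2].mean(0),.0215)
E
```

```text
[[ 0.52158465 -0.02993382]
 [ 0.53804738  0.03545602]
 [ 0.52479688  0.00368155]
 [ 0.53532529  0.0019404 ]] 0.0674303579588854 0.010671403142070573 75.86873781257528
ctr from grip [ 0.5261364  -0.01178058] from corner [ 0.52452721 -0.00921164]
box pred [ 0.5290695 -0.0091735]
t 10.48 pos [ 0.5116 -0.0756  0.1411] yaw 165.8 F [-0.3 -0.3  1. ] M [ 0.09 -0.12  0.05] w 0.0358 d_tool [0.0012 0.0804 0.1196]
```

Request:
advance(rows={"motion":[[0, 0, 0, 0.1208], [0, 0, 0, 0.1208], [0, 0, 0, 0.1208], [0, 0, 0, 0.1208], [0, 0, 0, 0.1208], [0, 0, 0, 0.1208], [0, 0, 0, 0.1208], [0, 0, 0, 0.1208], [0, 0, 0, 0.1208], [0, 0, 0, 0.1208], [0, 0, 0, 0.1208], [0, 0, 0, 0.1208], [0, 0, 0, 0.1208], [0.02, 0, 0, 0], [0.03, 0.001, 0, 0], [0.02, 0, 0, 0], [0, 0, 0, 0], [0, 0, 0, 0], [0, 0, 0, 0], [0, 0, 0, 0]]}, jaw=0.05, grip_force=20)

```text
time: 12.15
position: [0.5301, -0.0091, 0.1412]
tool_rot: [0.789, 0.614, -0.001, -0.001]
ft_force: [-0.1, -1.3, -0.8]
grip_width: 0.05
grip_force: 0.0
```

```bash
python3 - <<'E'
from h import *
c=robot.camera('wrist');cv2.imwrite('pics/w4.png',c['img'][:,:,::-1])
rel(.5298,-.0076,.0215)
x=np.array([.245,.969]);t=np.array([.5291,-.0105]);print(proj(c,[[*(t+.05*x),.048],[*(t-.02*x),.048]]).round())
E
```

```text
t 12.2 pos [ 0.5302 -0.0092  0.1415] yaw 75.8 F [ 0.6 -0.6  0.8] M [-0.01 -0.11 -0.01] w 0.0497 d_tool [ 0.0015 -0.0007  0.12  ]
[[276. 151.]
 [276. 242.]]
```

View pics/w4.png

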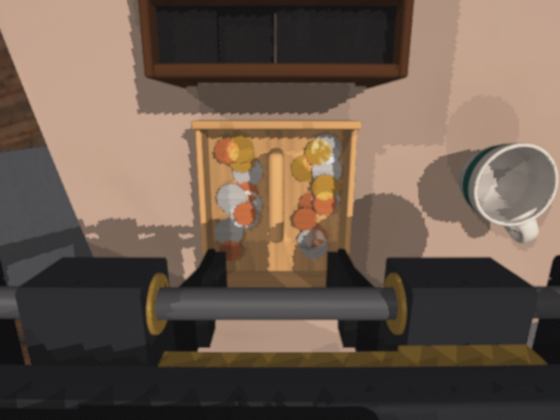

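The grip is at column 276, rows 151–242, exactly as predicted and centred between the fingers. I lower, grip, lift slightly and check the moment.

Request:
advance(rows={"motion":[[0.0015, 0, 0.03, 0], [0, 0, 0.03, 0], [0, 0, 0.03, 0], [0, 0, 0.02, 0], [0, 0, 0.008, 0], [0, 0, 0.002, 0], [0, 0, 0, 0], [0, 0, 0, 0]]}, jaw=0.05, grip_force=20)

```text
time: 12.87
position: [0.532, -0.0074, 0.0231]
tool_rot: [0.789, 0.614, 0.001, 0.001]
ft_force: [0.2, -0.3, 0.2]
grip_width: 0.0497
grip_force: 0.0
```

Request:
advance(rows={"motion":[[0, 0, 0, 0], [0, 0, 0, 0], [0, 0, 0, 0], [0, 0, 0, 0], [0, 0, 0, 0], [0, 0, 0, 0]]}, jaw=0, grip_force=50)

```text
time: 13.37
position: [0.5312, -0.0069, 0.0223]
tool_rot: [0.789, 0.615, 0.0, 0.0]
ft_force: [0.2, 0.2, -0.6]
grip_width: 0.0181
grip_force: 0.0
```

```bash
python3 -c "
from h import *
rel(.53,-.0076,.0215)"
```

```text
t 13.37 pos [ 0.5312 -0.0069  0.0223] yaw 75.9 F [ 0.2  0.2 -0.6] M [-0.05 -0.05 -0.  ] w 0.0181 d_tool [-0.001  -0.001   0.0008]
```

Request:
advance(rows={"motion":[[0, 0, -0.002, 0], [0, 0, -0.003, 0], [0, 0, -0.003, 0], [0, 0, -0.002, 0], [0, 0, 0, 0], [0, 0, 0, 0], [0, 0, 0, 0], [0, 0, 0, 0], [0, 0, 0, 0], [0, 0, 0, 0]]})

```text
time: 14.2
position: [0.531, -0.0069, 0.0319]
tool_rot: [0.789, 0.615, -0.0, -0.0]
ft_force: [0.8, -0.4, -4.7]
grip_width: 0.0117
grip_force: 50.0
```

```bash
python3 -c "
from h import *
rel(.53,-.0076,.0215)"
```

```text
t 14.2 pos [ 0.531  -0.0069  0.0319] yaw 75.8 F [ 0.8 -0.4 -4.7] M [-0.02 -0.12  0.02] w 0.0117 d_tool [-0.001  -0.0008  0.0104]
```

Lifted: about 0.48 kg, with a small moment, so it hangs level. I raise, turn +24° and carry.

Request:
advance(rows={"motion":[[0, 0, -0.005, 0], [0, 0, -0.01, 0], [0, 0, -0.01, -0.02], [0, 0, -0.01, -0.05], [0, 0, -0.01, -0.06], [0, 0, -0.005, -0.06], [0, 0, 0, -0.06], [0, 0, 0, -0.06], [0, 0, 0, -0.05], [0, 0, 0, -0.04], [0, 0, 0, -0.0175], [0, 0, 0, 0], [0, 0, 0, 0]]})

```text
time: 15.28
position: [0.5313, -0.0069, 0.0827]
tool_rot: [0.644, 0.765, 0.0, 0.0]
ft_force: [-0.5, -0.7, -4.1]
grip_width: 0.0117
grip_force: 50.0
```

Request:
advance(rows={"motion":[[-0.004, -0.0012, 0, 0], [-0.008, -0.0024, 0, 0], [-0.012, -0.0036, 0, 0], [-0.016, -0.0048, 0, 0], [-0.02, -0.006, 0, 0], [-0.02, -0.006, 0, 0], [-0.02, -0.006, 0, 0], [-0.02, -0.006, 0, 0], [-0.02, -0.006, 0, 0], [-0.02, -0.006, 0, 0], [-0.016, -0.0048, 0, 0], [-0.016, -0.0048, 0, 0], [-0.012, -0.0036, 0, 0], [-0.008, -0.0024, 0, 0], [-0.004, -0.0012, 0, 0], [0, -0.003, 0, 0], [0, 0, 0, 0], [0, 0, 0, 0], [0, 0, 0, 0]]})

```text
time: 16.87
position: [0.5008, -0.2302, 0.082]
tool_rot: [0.644, 0.765, 0.0, -0.0]
ft_force: [0.4, 0.5, -5.0]
grip_width: 0.0116
grip_force: 50.0
```

```bash
python3 - <<'E'
from h import *
rel(.5037,-.2304,.0395)
for n in('top','wrist'):
    c=robot.camera(n);cv2.imwrite(f'pics/{n}5.png',c['img'][:,:,::-1])
    im=c['img'].astype(int);print(n,proj(c,[.5,-.23,.1]).round())
E
```

```text
t 16.87 pos [ 0.5008 -0.2302  0.082 ] yaw 99.8 F [ 0.4  0.5 -5. ] M [ 0.07 -0.08  0.03] w 0.0116 d_tool [-0.0007  0.0028  0.0425]
top [[372. 248.]]
wrist [[275. 283.]]
```

Request:
advance(rows={"motion":[[-0.0007, 0.0028, 0.006, 0], [0, 0, 0.01, 0], [0, 0, 0.01, 0], [0, 0, 0.006, 0], [0, 0, 0.003, 0], [0, 0, 0.001, 0], [0, 0, 0, 0], [0, 0, 0, 0]]})

```text
time: 17.63
position: [0.5039, -0.2316, 0.0461]
tool_rot: [0.644, 0.765, 0.0, 0.0]
ft_force: [-0.5, 1.0, -4.8]
grip_width: 0.0114
grip_force: 50.0
```

Request:
advance(rows={"motion":[[0, 0, 0.001, 0], [0, 0, 0.001, 0], [0, 0, 0.001, 0], [0, 0, 0, 0], [0, 0, 0, 0]]})

```text
time: 18.05
position: [0.5038, -0.2315, 0.0431]
tool_rot: [0.644, 0.765, -0.0, 0.0]
ft_force: [-0.2, -0.5, -4.1]
grip_width: 0.0113
grip_force: 50.0
```

```bash
python3 -c "
from h import *
rel(.5037,-.2304,.0395)"
```

```text
t 18.05 pos [ 0.5038 -0.2315  0.0431] yaw 99.8 F [-0.2 -0.5 -4.1] M [ 0.04 -0.1  -0.03] w 0.0113 d_tool [0.0011 0.0001 0.0036]
```

Request:
advance(rows={"motion":[[0.0005, 0, 0.0005, 0], [0.0005, 0, 0.0005, 0], [0, 0, 0.0005, 0], [0, 0, 0, 0], [0, 0, 0, 0]]})

```text
time: 18.47
position: [0.5036, -0.2305, 0.0415]
tool_rot: [0.644, 0.765, -0.0, -0.0]
ft_force: [0.0, 0.3, -5.2]
grip_width: 0.0114
grip_force: 50.0
```

Request:
advance(rows={"motion":[[0, 0, 0.0005, 0], [0, 0, 0.0005, 0], [0, 0, 0, 0], [0, 0, 0, 0]]})

```text
time: 18.8
position: [0.5036, -0.2305, 0.0405]
tool_rot: [0.644, 0.765, -0.0, -0.0]
ft_force: [1.1, -0.5, -4.7]
grip_width: 0.0116
grip_force: 50.0
```

Request:
advance(rows={"motion":[[0, 0, 0.0005, 0], [0, 0, 0.0005, 0], [0, 0, 0, 0], [0, 0, 0, 0]]})

```text
time: 19.13
position: [0.5036, -0.2305, 0.0395]
tool_rot: [0.644, 0.765, 0.0, -0.0]
ft_force: [0.0, 0.3, -4.1]
grip_width: 0.0115
grip_force: 50.0
```

Request:
advance(rows={"motion":[[0, 0, 0.0005, 0], [0, 0, 0.0005, 0], [0, 0, 0, 0], [0, 0, 0, 0]]})

```text
time: 19.47
position: [0.5037, -0.2305, 0.0391]
tool_rot: [0.644, 0.765, -0.0, 0.0]
ft_force: [-1.6, 1.9, 2.8]
grip_width: 0.0114
grip_force: 50.0
```

Request:
advance(rows={"motion":[[0, 0, 0.0005, 0], [0, 0, 0.0005, 0], [0, 0, 0, 0], [0, 0, 0, 0]]})

```text
time: 19.8
position: [0.5037, -0.2305, 0.0391]
tool_rot: [0.644, 0.765, -0.0, 0.0]
ft_force: [-1.8, 1.0, 10.8]
grip_width: 0.0113
grip_force: 50.0
```

Contact at the expected height (0.0391 m). I ease off, release and rise.

Request:
advance(rows={"motion":[[0, 0, -0.001, 0], [0, 0, 0, 0]]})

```text
time: 19.97
position: [0.5037, -0.2305, 0.0391]
tool_rot: [0.644, 0.765, 0.0, 0.0]
ft_force: [-2.8, 0.7, 5.1]
grip_width: 0.0114
grip_force: 50.0
```

Request:
advance(rows={"motion":[[0, 0, 0, 0], [0, 0, 0, 0], [0, 0, 0, 0], [0, 0, 0, 0], [0, 0, 0, 0], [0, 0, 0, 0]]}, jaw=0.05, grip_force=20)

```text
time: 20.47
position: [0.5037, -0.2305, 0.0384]
tool_rot: [0.644, 0.765, 0.0, 0.0]
ft_force: [0.7, 0.6, -0.3]
grip_width: 0.0439
grip_force: 0.0
```

Request:
advance(rows={"motion":[[0, 0, -0.01, 0], [0, 0, -0.02, 0], [0, 0, -0.03, 0], [0, 0, -0.04, 0], [0, 0, -0.02, 0], [0, 0, 0, 0], [0, 0, 0, 0], [0, 0, 0, 0], [0, 0, 0, 0], [0, 0, 0, 0]]})

```text
time: 21.3
position: [0.5027, -0.2299, 0.1571]
tool_rot: [0.644, 0.765, -0.0, -0.002]
ft_force: [-0.0, 0.1, 0.6]
grip_width: 0.0499
grip_force: 0.0
```

```bash
python3 - <<'E'
from h import *
rel(.5037,-.2304,.16)
c=robot.camera('wrist');cv2.imwrite('pics/w6.png',c['img'][:,:,::-1])
t=np.array([.5044,-.2343]);a=np.radians(99.7);x=np.array([np.cos(a),np.sin(a)]);y=np.array([-x[1],x[0]])
for u,v,z in((.0725,.062,.041),(.0725,-.062,.041),(.05,0,.048),(-.02,0,.048)):print((u,v),proj(c,[*(t+u*x+v*y),z+.016]).round(1))
hsv=cv2.cvtColor(c['img'],cv2.COLOR_RGB2HSV)
im=c['img']
for col in(235,255,300,320): print(col,[(r,tuple(int(v) for v in im[r,col])) for r in range(92,140,3)])
E
```

```text
t 21.3 pos [ 0.5027 -0.2299  0.1571] yaw 99.8 F [-0.   0.1  0.6] M [-0.01 -0.16 -0.03] w 0.0499 d_tool [-0.0007  0.0009 -0.0029]
(0.0725, 0.062) [[193.3 123.2]]
(0.0725, -0.062) [[364.4 123.6]]
(0.05, 0) [[278.7 155.6]]
(-0.02, 0) [[278.4 246.7]]
235 [(92, (169, 142, 122)), (95, (168, 141, 122)), (98, (169, 141, 123)), (101, (168, 141, 123)), (104, (170, 142, 124)), (107, (170, 143, 124)), (110, (170, 142, 124)), (113, (170, 143, 124)), (116, (170, 143, 124)), (119, (170, 142, 124)), (122, (167, 140, 122)), (125, (129, 97, 67)), (128, (199, 149, 96)), (131, (200, 149, 98)), (134, (189, 141, 92)), (137, (194, 144, 94))]
255 [(92, (168, 140, 121)), (95, (
[... 412 characters left out ...]
0, 139)), (101, (191, 160, 139)), (104, (192, 160, 139)), (107, (192, 160, 140)), (110, (192, 160, 140)), (113, (192, 160, 140)), (116, (191, 159, 140)), (119, (189, 158, 138)), (122, (183, 152, 134)), (125, (130, 99, 69)), (128, (203, 152, 99)), (131, (207, 154, 101)), (134, (201, 149, 98)), (137, (215, 160, 104))]
320 [(92, (192, 160, 139)), (95, (191, 160, 139)), (98, (191, 160, 139)), (101, (191, 160, 140)), (104, (191, 160, 140)), (107, (192, 160, 140)), (110, (192, 160, 140)), (113, (191, 160, 140)), (116, (191, 160, 140)), (119, (191, 160, 140)), (122, (191, 159, 140)), (125, (164, 126, 90)), (128, (225, 172, 111)), (131, (225, 172, 112)), (134, (192, 142, 94)), (137, (202, 151, 98))]
```

Request:
advance(rows={"motion":[[0.01, 0, -0.02, 0], [0.03, 0, -0.02, 0], [0.04, 0, 0, 0], [0.04, 0, 0, 0], [0.04, 0, 0, 0], [0.04, 0, 0, 0], [0.04, 0, 0, 0], [0.03, 0, 0, 0], [0.02, 0, 0, 0], [0, 0, 0, 0], [0, 0, 0, 0], [0, 0, 0, 0], [0, 0, 0, 0]]})

```text
time: 22.43
position: [0.4549, 0.0543, 0.1983]
tool_rot: [0.645, 0.764, -0.0, 0.0]
ft_force: [-0.7, -0.8, -0.2]
grip_width: 0.05
grip_force: 0.0
```

```bash
python3 - <<'E'
from h import *
im=cv2.imread('pics/w6.png')[:,:,::-1].astype(int);w=((im[:,:,0]-im[:,:,2])>80)
r=np.where(w[131,150:420])[0]+150;print('back wall cols at row131',r.min(),r.max())
for n,roi in(('top',(320,190,440,330)),('scene',(300,130,420,270))):
    c=robot.camera(n);im=c['img'].astype(int)
    m=cv2.morphologyEx(((im[:,:,0]-im[:,:,2])>70).astype(np.uint8),cv2.MORPH_CLOSE,np.ones((9,9)))
    b=blobs(m,roi,1)[0];q=rect(c,b,.055);print(n,np.round(q[0],1),np.round(q[1],1),round(q[2],1))
    g=blobs(im.max(2)<60,roi,2)
    for k in g:print(' dark',rect(c,k,.016))
E
```

```text
back wall cols at row131 194 362
top [ 503.7 -234.3] [123.  145.8] 10.1
 dark ((431.0411071777344, -248.13397216796875), (17.697725296020508, 115.38713073730469), 9.836365699768066)
 dark ((502.5286865234375, -240.48170471191406), (42.486820220947266, 100.85921478271484), 1.196929693222046)
scene [ 502.6 -236.6] [132.3 148.4] 8.1
 dark ((567.07763671875, -179.4849395751953), (177.57818603515625, 247.71365356445312), 4.042814254760742)
 dark ((428.8537902832031, -238.4163818359375), (22.316871643066406, 104.3094711303711), 9.520325660705566)
```

The top camera puts the tray at (503.7, -234.3) mm with yaw 10.1°. The target was (504.4, -234.3) mm with yaw 9.7°, so it is placed as intended, and the display strip is still visible.

```bash
python3 -c "
from rig import robot
print(robot.hand_in())"
```

```text
the job is handed in; nothing more can be done
None
```

The job is done and handed in at about 22.5 s of robot time: the tray sits crosswise on the middle of the scale's pan, about 1 mm and 0.4° off target in the top camera, with the display strip in view and no move going near the cup, shot glass or tamper.

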